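# Assemble a three-tier stand on the turntable

### The arm

A 6-joint arm with a two-finger parallel gripper is mounted at the origin on the work surface. World frame = base frame: x ahead of the robot, y to its left, z up, the work surface at z = 0. Lengths are in m, angles in rad, forces in N, time in s.
With the tool pointing down it reaches from about 0.35 to 0.85 m from the base axis. Payload 8.1 kg.
Tool frame: the origin (TCP) lies at the centre of the arm's flange, where the gripper is bolted on; the fingertips stand 186 mm ahead of it and the grasp point (between the pads) lies 167 mm ahead of it; z points along the fingers, y is the line along which they close (so a half turn about z gives the same grasp; the last joint's range is limited). The gripper opens to 93 mm and grips with 3 to 60 N. Pads are 15 mm wide; open, the fingers measure 128 mm over their backs; the gripper's body (75 mm by 188 mm) begins 65 mm behind the grasp point.
Start: joints at [-1.413, 0.13, 1.488, -0, 1.523, -0.085], TCP at [0.144, -0.582, 0.405] pointing down, gripper open.
Joint ranges: [-2.96, 2.96], [-0.89, 2.26], [0.02, 2.5], [-1.34, 4.48], [0, 2.73], [-2.66, 2.66]. Speed limits (rad/s): [2.39, 2.39, 2.79, 3.14, 3.14, 3.14].

### API

Orientations are given as a rotation vector (axis times angle).
In Python, from plant import robot gives the robot as it stands.
- The arm moves only by the tool apply_moves, never from a script. Its argument "series" is a list of rows, each a list of 2 entries, a list of its own where there are three numbers: the shift along the tool's x, y, z in mm, then the turn, a rotation vector about the tool's x, y, z in rad. A call has 1 to 12 rows; each row shifts and turns the commanded pose from where the row before left it, along the tool's axes as they then stand; what a row does not reach is not made up. A row lasts 1/12 s, in which the tool goes at most 41.7 mm and 7.16 degrees, less where a joint would pass 70% of its speed; a pose out of reach is approached as far as the arm can. A call is refused whole if a number of a shift passes 41.7 or a number of a turn 0.125, either way. A call with a gripper value outside its range is refused whole. "claw" is the opening, from 0 (shut) to 1 (fully open), set as the call begins (left out, the last holds). The fingers move at their own pace and stop on an object; "newtons" is the grip in N (left out, the last holds). Time passes only in rows, so rows that do not move let the fingers close. It gives the time, the measured TCP pose, the force, the opening and the grip force at its end, in the units of the state.
- robot.read_state(): the state, without advancing time (a new reading comes with each control period).
- robot.read_camera(name): name is "scene" or "side" or "wrist"; returns (picture, depth): 384x512x3 uint8, blue, green, red; 384x512 float32, m along the optical axis (not along the pixel's ray), 0 where there is no reading.
- robot.calibration(name): a dict with "fx", "fy", "cx", "cy" (pixels), "extrinsics" (4x4, takes a point from world to camera coordinates). Camera axes: x right, y down, z forward; pixel columns grow to the right and rows downward; lengths in m; the calibration is good to about 2 mm. A picture is of the moment at which its call begins: read the wrist's pose just before it. calibration takes no time and is no camera call; for the wrist camera it gives the pose at the moment of the call.
- robot.close_job(): hands the job in; it is judged then, once.
The state is a dict: "t": time; "q": joint angles; "dq": joint speeds; "joint_torque": joint torques, N m; "tool_pos": TCP position; "orientation": TCP orientation; "force": force on the tool from outside, world axes, zero at the start; "wrist_torque": the same for the moment, N m; "opening": finger opening in m; "gripper_force": force on a finger pad.
Only numpy, scipy, OpenCV 4.12 (cv2) and the standard library are available. Lean on these libraries where they do the work, as an engineer would, in place of code of your own. Each camera call takes 0.05 s, during which the arm holds its last target. There are 200 camera calls.

### The job

Put the three-tier stand together on the turntable from the bottom up, one part at a time: the largest tray centred on the turntable, the middle tray on its post, the small tray on the middle one's post, and last the knob on top, each fully home over the dowel below before the next. Lower the parts into place rather than dropping them, and leave the jar, the paint pot, the brush and the hair dryer where they are.

Things in the scene. Friction and masses are not known exactly. Their poses are not given: they have to be found in the camera images.
- large_tray: Largest of 3 grey round trays: disc 190 mm wide, 12 thick, rim lip up to 20. Central post 36 wide (48 at its foot), flat top 75 mm above the underside, then a dowel 12 wide, 14 high, tip tapered to 6. Underside flat, no socket. Loose, upright, 0.2-0.4 kg, hangs level by the post. Origin: centre of underside, z up.
- middle_tray: Middle-sized of 3 grey round trays: disc 150 mm wide, 12 thick, rim lip up to 20. Central post 36 wide (48 at its foot), flat top 75 mm above the underside, then a dowel 12 wide, 14 high, tip tapered to 6. Underside: blind 16 mm wide, 17 mm deep socket in mid-underside; seated, it rests on the post below. Loose, upright, 0.15-0.3 kg, hangs level by the post. Origin: centre of underside, z up.
- small_tray: Smallest of 3 grey round trays: disc 110 mm wide, 12 thick, rim lip up to 20. Central post 36 wide (48 at its foot), flat top 60 mm above the underside, then a dowel 12 wide, 14 high, tip tapered to 6. Underside: blind 16 mm wide, 17 mm deep socket in mid-underside; seated, it rests on the post below. Loose, upright, 0.09-0.18 kg, hangs level by the post. Origin: centre of underside, z up.
- knob: Turned finial knob, same grey, upright on the table, 50 mm high: foot 36 mm wide, waist 22 mm wide at height 20, head 37 mm wide from height 30 to 42 (grip there), rounded top. Underside: blind 16 mm wide, 17 mm deep socket in mid-underside; seated, it rests on the post's flat top, dowel in socket. Loose, 0.03-0.07 kg. Origin: centre of underside, z up.
- turntable: Potter's banding wheel: bare metal disc 160 mm in diameter with three dark rings, on a dark foot 116 mm wide. Its flat top is 26 mm above the table. The foot does not move; the disc turns about its upright axis with slight friction. Origin: centre of the underside, on the table; z up.
- mason_jar: Bystander: glass jar with white paint and steel lid, 86 mm in diameter, 156 mm high. Leave it. Origin: centre of the underside.
- paint_pot: Bystander: small closed pot with a white lid, 64 mm in diameter, 70 mm high. Leave it. Origin: centre of the underside.
- brush: Bystander: paint brush 210 mm long lying flat, along its own x. Leave it. Origin: under its middle.
- dryer: Bystander: teal hair dryer lying on its side, about 210 mm long, 80 mm high. Leave it. Origin: on the table, under its barrel.
Not all that is in view belongs to the job. What is shaped like the small_tray but blue or orange is not meant.

How it is judged:
By the outcome, as a careful person would: the job done as asked, in the order asked, and still so for the second after the job is handed in, with the robot touching nothing.
It also fails if it takes over 115 s, if anything falls off the work surface, if the arm or the gripper's body presses on something with over 40 N, if the wrist force passes 120 N, or if a joint passes its speed limit or range.

## Working session

There is one attempt and no reset: what is moved stays moved. The work goes in short steps, Python scripts to look and compute and a tool call to move; the robot and the scene stay as the last step left them, time stands still between calls to the robot, and variables do not carry over. Pictures are saved under pics/ and viewed, at most 14 in all, crops included, and the job is handed in when it is done.

Besides the shell and the picture viewer there is one more tool, called as name(argument=value, ...), one argument or row to a line, values as JSON. apply_moves: Moves the arm, as the interface text tells. Its arguments: {"type":"object","properties":{"series":{"type":"array"},"claw":{"type":"number"},"newtons":{"type":"number"}},"required":["series"]}

```bash
ls; mkdir -p pics; python3 - <<'E'
from plant import robot
import cv2,numpy as np
s=robot.read_state();print(s)
for n in("scene","side"):
    p,d=robot.read_camera(n);cv2.imwrite(f"pics/{n}0.png",p);np.save(f"pics/{n}0.npy",d);c=robot.calibration(n);print(n,c)
E
```

```text
pics
{'t': 0.0, 'q': array([-1.41338980e+00,  1.31134107e-01,  1.48924241e+00,  6.13308242e-06,
        1.52301649e+00, -8.53994720e-02]), 'dq': array([-0.0005427 , -0.00023454, -0.00043712, -0.00148906,  0.00135682,
        0.00185866]), 'joint_torque': array([-1.02495915e-05, -5.59848368e+01, -4.91756737e+01,  7.66647840e-02,
        3.55540076e-02, -1.54631721e-04]), 'tool_pos': array([ 0.1442441 , -0.58217154,  0.40372357]), 'orientation': array([-3.11668349e+00, -3.80244199e-01,  9.21264283e-05]), 'force': array([-0.78488877,  0.99084445, -0.62924623]), 'wrist_torque': array([-0.00570907,  0.00491282,  0.02725447]), 'gripper_force': 0.0, 'opening': 0.09289334749495806}
scene {'fx': 423.9044294934084, 'fy': 423.9044294934084, 'cx': 249.60891472200956, 'cy': 192.12656104053767, 'extrinsics': array([[-0.87614243,  0.48203605,  0.00396257,  0.5084782 ],
       [ 0.25496099,  0.47035877, -0.84484172, -0.12329534],
       [-0.40910799, -0.73919137, -0.53500166,  1.70921415],
       [ 0.        ,  0.        ,  0.        ,  1.        ]])}
side {'fx': 368.4972149104161, 'fy': 368.4972149104161, 'cx': 259.6679457821828, 'cy': 189.85687191200407, 'extrinsics': array([[-0.99526506, -0.09586829, -0.01602308,  0.55572088],
       [-0.0500441 ,  0.64673934, -0.76106755,  0.07670446],
       [ 0.083325  , -0.75666207, -0.64847471,  1.29343921],
       [ 0.        ,  0.        ,  0.        ,  1.        ]])}
```

View pics/scene0.png

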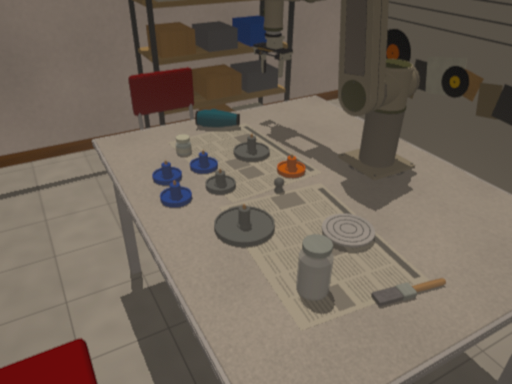

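View pics/side0.png

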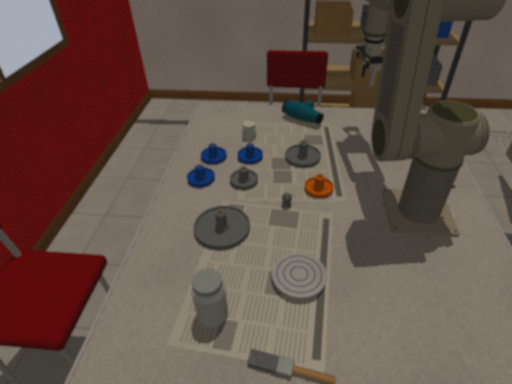

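The scene view shows the large tray at (244,225), the middle one at (251,150), the knob at (279,184) and the turntable at (348,232). Four parts are shaped like the small tray: grey (220,182), orange (291,168), and blue (167,175), (204,163) and (176,195). Only the grey one fits, because it is the one matching the other trays. I'll confirm it in a crop.

```bash
cat > h.py <<'E'
from plant import robot
import cv2,numpy as np
from scipy.optimize import least_squares
def ray(c,u,v,z):
    E=c["extrinsics"];R,t=E[:3,:3],E[:3,3];o=-R.T@t
    d=R.T@np.array([(u-c["cx"])/c["fx"],(v-c["cy"])/c["fy"],1]);return o+d*(z-o[2])/d[2]
def cloud(c,d):
    E=c["extrinsics"];v,u=np.mgrid[:384,:512];p=np.stack([(u-c["cx"])/c["fx"]*d,(v-c["cy"])/c["fy"]*d,d],-1)
    return (p-E[:3,3])@E[:3,:3]
E
python3 - <<'E'
from h import *
im=cv2.imread("pics/side0.png")[125:315,160:360];a=cv2.resize(im,None,fx=3.1,fy=3.1,interpolation=cv2.INTER_CUBIC)
cv2.imwrite("pics/crop1.png",np.clip(a*1.5,0,255).astype(np.uint8))
c=robot.calibration("side");d=np.load("pics/side0.npy");P=cloud(c,d)
print("table z",np.median(P[330:345,300:330,2]))
for n,u,v,z in[("large",221,228,.02),("largetop",220,213,.08),("mid",303,155,.02),("midtop",303,144,.08),("small",244,179,.02),("knob",286,200,.03),("tt",299,275,.026)]:
    print(n,ray(c,u,v,z).round(3),P[v,u].round(3))
c=robot.calibration("scene");d=np.load("pics/scene0.npy");P=cloud(c,d)
for n,u,v,z in[("large",244,225,.02),("largetop",244,208,.08),("mid",251,152,.02),("midtop",252,138,.08),("small",220,184,.02),("knob",279,184,.03),("tt",348,231,.026)]:
    print(n,ray(c,u,v,z).round(3),P[v,u].round(3))
E
```

```text
table z 0.0008746903638128104
large [0.672 0.152 0.02 ] [0.672 0.152 0.02 ]
largetop [0.672 0.143 0.08 ] [0.673 0.141 0.078]
mid [ 0.405 -0.288  0.02 ] [ 0.405 -0.285  0.022]
midtop [ 0.408 -0.279  0.08 ] [ 0.408 -0.289  0.073]
small [ 0.629 -0.111  0.02 ] [ 0.629 -0.109  0.021]
knob [0.463 0.008 0.03 ] [0.463 0.013 0.035]
tt [0.412 0.325 0.026] [0.413 0.326 0.028]
large [0.68  0.146 0.02 ] [0.683 0.15  0.023]
largetop [0.678 0.141 0.08 ] [0.677 0.14  0.079]
mid [ 0.421 -0.279  0.02 ] [ 0.42  -0.279  0.02 ]
midtop [ 0.415 -0.282  0.08 ] [ 0.408 -0.294  0.074]
small [ 0.64  -0.111  0.02 ] [ 0.642 -0.107  0.023]
knob [0.464 0.004 0.03 ] [0.471 0.015 0.038]
tt [0.423 0.329 0.026] [0.422 0.329 0.026]
```

View pics/crop1.png

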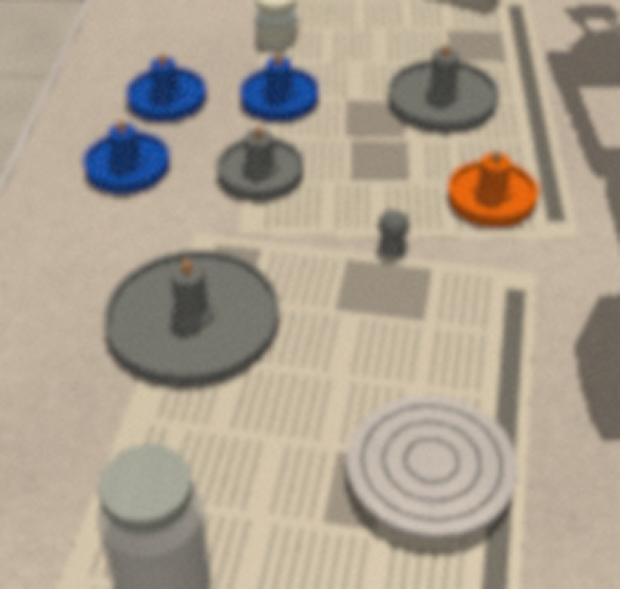

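The crop confirms it: the grey small tray is at crop (260,165), next to the blue and orange decoys. Now circle fits from both depth clouds.

```bash
python3 - <<'E'
from h import *
for cam in("side","scene"):
    c=robot.calibration(cam);P=cloud(c,np.load(f"pics/{cam}0.npy")).reshape(-1,3)
    for n,x,y,lo,hi,r,rr in[("large",.676,.147,.012,.03,.095,.12),("mid",.412,-.284,.012,.03,.075,.1),("small",.634,-.111,.012,.03,.055,.067),("tt",.417,.327,.019,.035,.08,.1),("knob",.463,.008,.03,.05,.0185,.03),("jar",.66,.38,.12,.17,.043,.12),("Lpost",.676,.143,.06,.078,.018,.04),("Mpost",.41,-.28,.06,.078,.018,.04),("Spost",.634,-.11,.045,.063,.018,.04)]:
        m=(P[:,2]>lo)&(P[:,2]<hi)&(np.hypot(P[:,0]-x,P[:,1]-y)<rr)
        Q=P[m][:,:2].astype(np.float32)
        if len(Q)<5: print(n,len(Q));continue
        (cx,cy),R=cv2.minEnclosingCircle(Q);print(cam,n,len(Q),round(cx,4),round(cy,4),"R",round(R,4),"mean",Q.mean(0).round(4),np.median(P[m][:,2]).round(4))
E
```

```text
side large 1183 0.6772 0.1344 R 0.0977 mean [0.6737 0.1411] 0.0142
side mid 423 0.4063 -0.2999 R 0.0781 mean [ 0.4099 -0.2932] 0.0153
side small 287 0.6353 -0.1237 R 0.0569 mean [ 0.6317 -0.1158] 0.0162
side tt 2005 0.414 0.3177 R 0.0813 mean [0.4134 0.3226] 0.0261
side knob 72 0.4637 0.0015 R 0.0192 mean [0.4624 0.0066] 0.0446
side jar 898 0.6435 0.4554 R 0.0405 mean [0.6407 0.4638] 0.1553
side Lpost 82 0.674 0.1352 R 0.0186 mean [0.6732 0.1401] 0.0738
side Mpost 49 0.4068 -0.2983 R 0.0179 mean [ 0.4075 -0.2935] 0.0727
side Spost 58 0.6331 -0.1229 R 0.019 mean [ 0.6321 -0.1181] 0.0591
scene large 893 0.6758 0.1355 R 0.097 mean [0.6817 0.1415] 0.0142
scene mid 273 0.4072 -0.2995 R 0.0787 mean [ 0.4144 -0.2921] 0.0155
scene small 253 0.6342 -0.1211 R 0.0569 mean [ 0.6396 -0.1155] 0.0164
scene tt 1377 0.4144 0.3179 R 0.0825 mean [0.4181 0.3234] 0.025
scene knob 66 0.4667 0.0055 R 0.0182 mean [0.4686 0.0073] 0.0415
scene jar 834 0.646 0.456 R 0.04 mean [0.6528 0.4648] 0.1537
scene Lpost 89 0.6756 0.1362 R 0.0201 mean [0.679 0.141] 0.0726
scene Mpost 46 0.4078 -0.296 R 0.02 mean [ 0.4124 -0.2941] 0.0719
scene Spost 64 0.6364 -0.12 R 0.0184 mean [ 0.6378 -0.1168] 0.058
```

apply_moves(
  series=[
    [[0, 0, 0], [0, 0, 0.1214]],
    [[0, 0, 0], [0, 0, 0.1214]],
    [[22.2, -29.9, 0], [0, 0, 0]],
    [[22.2, -29.9, 0], [0, 0, 0]],
    [[22.2, -29.9, 0], [0, 0, 0]],
    [[22.2, -29.9, 0], [0, 0, 0]],
    [[22.2, -29.9, 0], [0, 0, 0]],
    [[22.2, -29.9, 0], [0, 0, 0]],
    [[22.2, -29.9, 0], [0, 0, 0]],
    [[22.2, -29.9, 0], [0, 0, 0]],
    [[22.2, -29.9, 0], [0, 0, 0]],
    [[22.2, -29.9, 0], [0, 0, 0]],
  ],
  claw=1,
  newtons=30,
)

```text
t: 1.1
tool_pos: [0.3668, -0.2817, 0.4045]
orientation: [-3.141, 0.0, 0.0]
force: [-0.6, -0.2, -0.3]
opening: 0.0925
gripper_force: 0.0
```

apply_moves(
  series=[
    [[22.2, -29.9, 0], [0, 0, 0]],
    [[22.2, -29.9, 0], [0, 0, 0]],
    [[22.2, -29.9, 0], [0, 0, 0]],
    [[22.2, -29.9, 0], [0, 0, 0]],
    [[22.2, -29.9, 0], [0, 0, 0]],
    [[22.2, -29.9, 0], [0, 0, 0]],
    [[22.2, -29.9, 0], [0, 0, 0]],
    [[22.2, -29.9, 0], [0, 0, 0]],
    [[22.2, -29.9, 0], [0, 0, 0]],
    [[22.2, -29.9, 0], [0, 0, 0]],
    [[15, -20, 0], [0, 0, 0]],
    [[0, 0, 0], [0, 0, 0]],
  ],
)

```text
t: 2.1
tool_pos: [0.6048, 0.0396, 0.4036]
orientation: [-3.14, -0.006, 0.001]
force: [1.0, -0.2, 0.3]
opening: 0.093
gripper_force: 0.0
```

```bash
cat >> h.py <<'E'
def wrist(fn=None):
    s=robot.read_state();c=robot.calibration("wrist");p,d=robot.read_camera("wrist")
    if fn: cv2.imwrite("pics/"+fn,p)
    return s,c,p,d,cloud(c,d).reshape(-1,3),(d>0).reshape(-1)
def circ(P,x,y,rr,lo,hi,r):
    m=(P[:,2]>lo)&(P[:,2]<hi)&(np.hypot(P[:,0]-x,P[:,1]-y)<rr);Q=P[m][:,:2].astype(np.float32)
    if len(Q)<5:return len(Q)
    (cx,cy),R=cv2.minEnclosingCircle(Q);return len(Q),round(cx,4),round(cy,4),"R",round(R,4),"mean",Q.mean(0).round(4),"z",np.median(P[m][:,2]).round(4)
E
python3 - <<'E'
from h import *
s,c,p,d,P,ok=wrist("w1.png");P=P[ok]
E=c["extrinsics"];print("cam",(-E[:3,:3].T@E[:3,3]).round(3),"axis",E[2,:3].round(3),s["tool_pos"],c["fx"],c["cx"],c["cy"])
print("L",circ(P,.676,.135,.115,.013,.03,.095));print("Lp",circ(P,.676,.135,.03,.065,.08,.018));print("dowel",circ(P,.676,.135,.02,.08,.095,.006))
E
```

```text
cam [0.686 0.04  0.384] axis [-0.291  0.001 -0.957] [0.60475725 0.03957359 0.40360417] 285.9490238095585 253.81800647193958 192.2467231578669
L (5891, 0.6719, 0.1347, 'R', 0.095, 'mean', array([0.6777, 0.1394], dtype=float32), 'z', np.float64(0.016))
Lp (886, 0.672, 0.1344, 'R', 0.0181, 'mean', array([0.6726, 0.133 ], dtype=float32), 'z', np.float64(0.0752))
dowel (112, 0.6699, 0.134, 'R', 0.0048, 'mean', array([0.6723, 0.1331], dtype=float32), 'z', np.float64(0.0865))
```

View pics/w1.png

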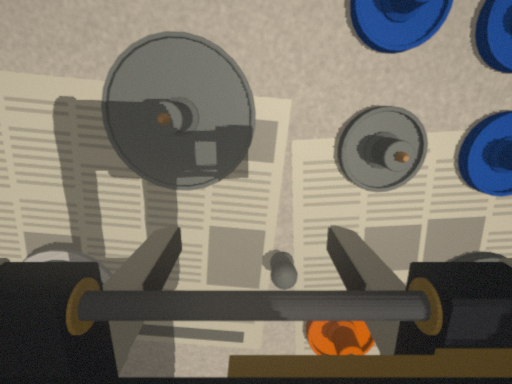

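The wrist view shows the large tray's dowel at (165,119), the grey small tray at (383,148) and the knob at (284,270). The depth fit (R = 95.0 mm) is clean, so I'll use it.

apply_moves(
  series=[
    [[22.4, -31.7, 0], [0, 0, 0]],
    [[22.4, -31.7, 0], [0, 0, 0]],
    [[22.4, -31.6, 0], [0, 0, 0]],
    [[0, 0, 20], [0, 0, 0]],
    [[0, 0, 35], [0, 0, 0]],
    [[0, 0, 35], [0, 0, 0]],
    [[0, 0, 35], [0, 0, 0]],
    [[0, 0, 35], [0, 0, 0]],
    [[0, 0, 20], [0, 0, 0]],
    [[0, 0, 6], [0, 0, 0]],
    [[0, 0, 0], [0, 0, 0]],
  ],
)

```text
t: 3.07
tool_pos: [0.6691, 0.1295, 0.216]
orientation: [3.141, -0.001, -0.008]
force: [0.1, -0.5, 0.7]
opening: 0.0933
gripper_force: 0.0
```

apply_moves(
  series=[
    [[0, 0, 0], [0, 0, 0]],
    [[0, 0, 0], [0, 0, 0]],
    [[0, 0, 0], [0, 0, 0]],
    [[0, 0, 0], [0, 0, 0]],
    [[0, 0, 0], [0, 0, 0]],
    [[0, 0, 0], [0, 0, 0]],
    [[0, 0, 0], [0, 0, 0]],
    [[0, 0, 0], [0, 0, 0]],
  ],
  claw=0,
  newtons=40,
)

```text
t: 3.73
tool_pos: [0.6705, 0.1307, 0.2188]
orientation: [3.142, 0.0, 0.0]
force: [-0.1, -1.3, 0.2]
opening: 0.0443
gripper_force: 0.0
```

apply_moves(
  series=[
    [[0, 0, 0], [0, 0, 0]],
    [[0, 0, 0], [0, 0, 0]],
    [[0, 0, 0], [0, 0, 0]],
    [[0, 0, 0], [0, 0, 0]],
    [[0, 0, 0], [0, 0, 0]],
    [[0, 0, 0], [0, 0, 0]],
  ],
)

```text
t: 4.23
tool_pos: [0.6705, 0.1308, 0.2188]
orientation: [-3.141, -0.0, -0.0]
force: [0.6, 1.6, 0.4]
opening: 0.0353
gripper_force: 40.0
```

apply_moves(
  series=[
    [[0, 0, -5], [0, 0, 0]],
    [[0, 0, -15], [0, 0, 0]],
    [[0, 0, -25], [0, 0, 0]],
    [[0, 0, -25], [0, 0, 0]],
    [[0, 0, -15], [0, 0, 0]],
    [[0, 0, 0], [0, 0, 0]],
  ],
)

```text
t: 4.73
tool_pos: [0.6721, 0.1306, 0.3099]
orientation: [-3.141, 0.0, -0.013]
force: [1.4, -0.2, -2.2]
opening: 0.0353
gripper_force: 40.0
```

apply_moves(
  series=[
    [[-15, -11, 0], [0, 0, 0]],
    [[-26, -19, 0], [0, 0, 0]],
    [[-26, -19, 0], [0, 0, 0]],
    [[-26, -19, 0], [0, 0, 0]],
    [[-26, -19, 0], [0, 0, 0]],
    [[-15, -11, 0], [0, 0, 0]],
    [[0, 0, 0], [0, 0, 0]],
    [[0, 0, 0], [0, 0, 0]],
  ],
)

```text
t: 5.4
tool_pos: [0.5355, 0.2291, 0.3028]
orientation: [3.141, 0.003, -0.002]
force: [0.4, -0.8, -3.3]
opening: 0.0353
gripper_force: 40.0
```

```bash
python3 - <<'E'
from h import *
s,c,p,d,P,ok=wrist("w2.png");P=P[ok]
print(s["tool_pos"],s["force"])
print("tt",circ(P,.412,.318,.095,.021,.031,.08))
x,y,z=s["tool_pos"]
print("tray lip",circ(P,x,y,.12,z-.167-.05+.013,z-.167-.05+.026,.095))
for n in("scene","side"):
    c=robot.calibration(n);pp,d=robot.read_camera(n);Q=cloud(c,d).reshape(-1,3)
    print(n,circ(Q,.414,.318,.095,.019,.034,.08),"tray",circ(Q,x+.002,y,.12,z-.207,z-.188,.095))
E
```

```text
[0.53545532 0.22908363 0.30275396] [ 0.41910557 -0.75086179 -3.29689401]
tt (548, 0.4111, 0.318, 'R', 0.0801, 'mean', array([0.3862, 0.2925], dtype=float32), 'z', np.float64(0.0265))
tray lip (7897, 0.5371, 0.229, 'R', 0.0951, 'mean', array([0.5645, 0.2291], dtype=float32), 'z', np.float64(0.1037))
scene (1358, 0.413, 0.3193, 'R', 0.0825, 'mean', array([0.4177, 0.324 ], dtype=float32), 'z', np.float64(0.025)) tray (1016, 0.5406, 0.2303, 'R', 0.0973, 'mean', array([0.5514, 0.2408], dtype=float32), 'z', np.float64(0.0976))
side (2010, 0.4132, 0.3173, 'R', 0.0819, 'mean', array([0.4135, 0.3226], dtype=float32), 'z', np.float64(0.0262)) tray (1528, 0.5409, 0.2281, 'R', 0.0963, 'mean', array([0.5373, 0.2475], dtype=float32), 'z', np.float64(0.098))
```

View pics/w2.png

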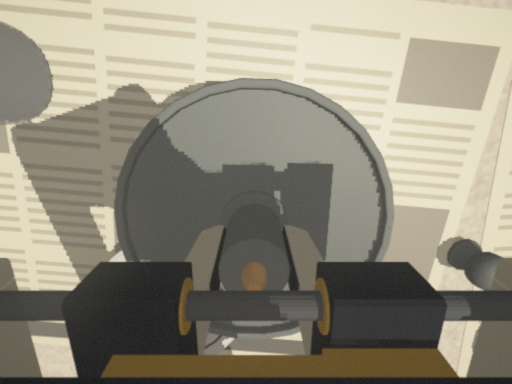

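apply_moves(
  series=[
    [[-12, -8, 0], [0, 0, 0]],
    [[-25, -18, 0], [0, 0, 0]],
    [[-26, -18, 0], [0, 0, 0]],
    [[-26, -18, 0], [0, 0, 0]],
    [[-25, -18, 0], [0, 0, 0]],
    [[-12, -9, 0], [0, 0, 0]],
    [[0, 0, 0], [0, 0, 0]],
    [[0, 0, 15], [0, 0, 0]],
    [[0, 0, 20], [0, 0, 0]],
    [[0, 0, 10], [0, 0, 0]],
    [[0, 0, 0], [0, 0, 0]],
    [[0, 0, 0], [0, 0, 0]],
  ],
)

```text
t: 6.55
tool_pos: [0.4106, 0.317, 0.2581]
orientation: [3.14, -0.001, -0.003]
force: [0.8, 0.0, -3.2]
opening: 0.0357
gripper_force: 40.0
```

```bash
python3 - <<'E'
from h import *
s,c,p,d,P,ok=wrist();P=P[ok]
print(s["tool_pos"],s["orientation"])
x,y,z=s["tool_pos"];b=z-.2188
print("under",b,"tray lip",circ(P,x,y,.12,b+.013,b+.026,.095))
E
```

```text
[0.41060047 0.31702395 0.25810609] [ 3.14046313e+00 -1.44526844e-03 -2.73727058e-03]
under 0.039306089219783735 tray lip (12101, 0.4119, 0.3168, 'R', 0.0953, 'mean', array([0.4382, 0.316 ], dtype=float32), 'z', np.float64(0.0579))
```

Within about 1 mm. Now the slow lower, 13 mm to contact.

apply_moves(
  series=[
    [[-0.8, -1, 5], [0, 0, 0]],
    [[0, 0, 4], [0, 0, 0]],
    [[0, 0, 2], [0, 0, 0]],
    [[0, 0, 1], [0, 0, 0]],
    [[0, 0, 1], [0, 0, 0]],
    [[0, 0, 0], [0, 0, 0]],
    [[0, 0, 0], [0, 0, 0]],
  ],
)

```text
t: 7.18
tool_pos: [0.4097, 0.3186, 0.2458]
orientation: [-3.142, -0.0, -0.0]
force: [-0.1, 0.5, -3.3]
opening: 0.0355
gripper_force: 40.0
```

apply_moves(
  series=[
    [[0, 0, 1], [0, 0, 0]],
    [[0, 0, 0], [0, 0, 0]],
    [[0, 0, 0], [0, 0, 0]],
  ],
)

```text
t: 7.43
tool_pos: [0.4097, 0.3186, 0.2448]
orientation: [3.142, -0.0, 0.0]
force: [-0.2, -0.1, -3.5]
opening: 0.0355
gripper_force: 40.0
```

apply_moves(
  series=[
    [[0, 0, 0.7], [0, 0, 0]],
    [[0, 0, 0], [0, 0, 0]],
    [[0, 0, 0.7], [0, 0, 0]],
    [[0, 0, 0], [0, 0, 0]],
    [[0, 0, 0], [0, 0, 0]],
  ],
)

```text
t: 7.85
tool_pos: [0.4099, 0.3187, 0.2446]
orientation: [-3.141, -0.0, -0.001]
force: [-4.8, -4.1, 9.4]
opening: 0.0356
gripper_force: 40.0
```

apply_moves(
  series=[
    [[0, 0, 0], [0, 0, 0]],
    [[0, 0, 0], [0, 0, 0]],
    [[0, 0, 0], [0, 0, 0]],
    [[0, 0, 0], [0, 0, 0]],
    [[0, 0, 0], [0, 0, 0]],
    [[0, 0, 0], [0, 0, 0]],
    [[0, 0, -20], [0, 0, 0]],
    [[0, 0, -40], [0, 0, 0]],
    [[0, 0, -40], [0, 0, 0]],
    [[0, 0, -40], [0, 0, 0]],
    [[0, 0, -30], [0, 0, 0]],
    [[0, 0, 0], [0, 0, 0]],
  ],
  claw=1,
)

```text
t: 8.85
tool_pos: [0.4109, 0.3194, 0.4218]
orientation: [-3.135, -0.0, -0.016]
force: [0.5, 0.2, 0.8]
opening: 0.0926
gripper_force: 0.0
```

```bash
python3 - <<'E'
from h import *
s,c,p,d,P,ok=wrist();P=P[ok]
print(s["tool_pos"])
print("lip",circ(P,.411,.318,.12,.038,.05,.095));print("post",circ(P,.411,.318,.03,.09,.105,.018));print("dowel",circ(P,.411,.318,.02,.105,.118,.006))
print("tt?",circ(P,.411,.318,.095,.021,.031,.08))
E
```

```text
[0.4109144  0.31942301 0.42177763]
lip (11086, 0.4115, 0.3194, 'R', 0.0949, 'mean', array([0.4148, 0.3202], dtype=float32), 'z', np.float64(0.0389))
post (755, 0.4118, 0.3196, 'R', 0.0181, 'mean', array([0.4134, 0.3193], dtype=float32), 'z', np.float64(0.1012))
dowel (101, 0.4119, 0.3193, 'R', 0.0059, 'mean', array([0.4131, 0.3192], dtype=float32), 'z', np.float64(0.1119))
tt? 0
```

apply_moves(
  series=[
    [[0, 20, 0], [0, 0, 0]],
    [[0, 38, 0], [0, 0, 0]],
    [[0, 38, 0], [0, 0, 0]],
    [[0, 38, 0], [0, 0, 0]],
    [[0, 38, 0], [0, 0, 0]],
    [[0, 38, 0], [0, 0, 0]],
    [[0, 38, 0], [0, 0, 0]],
    [[0, 38, 0], [0, 0, 0]],
    [[0, 38, 0], [0, 0, 0]],
    [[0, 38, 0], [0, 0, 0]],
    [[0, 38, 0], [0, 0, 0]],
    [[0, 38, 0], [0, 0, 0]],
  ],
)

```text
t: 9.9
tool_pos: [0.4089, -0.1212, 0.4119]
orientation: [-3.141, 0.0, 0.002]
force: [1.1, -0.0, -0.4]
opening: 0.0927
gripper_force: 0.0
```

apply_moves(
  series=[
    [[0, 38, 0], [0, 0, 0]],
    [[0, 38, 0], [0, 0, 0]],
    [[0, 38, 0], [0, 0, 0]],
    [[-2, 38, 0], [0, 0, 0]],
    [[-2, 25, 0], [0, 0, 0]],
    [[0, 0, 0], [0, 0, 0]],
    [[0, 0, 0], [0, 0, 0]],
  ],
)

```text
t: 10.48
tool_pos: [0.4051, -0.2974, 0.4115]
orientation: [-3.139, 0.004, 0.004]
force: [-0.2, 0.9, 0.6]
opening: 0.0929
gripper_force: 0.0
```

```bash
python3 - <<'E'
from h import *
s,c,p,d,P,ok=wrist();P=P[ok]
print(s["tool_pos"])
print("lip",circ(P,.404,-.3,.1,.012,.03,.075));print("post",circ(P,.404,-.3,.03,.065,.08,.018));print("dowel",circ(P,.404,-.3,.02,.08,.095,.006))
E
```

```text
[ 0.40507369 -0.29739992  0.41146327]
lip (6431, 0.4045, -0.301, 'R', 0.0749, 'mean', array([ 0.407 , -0.3006], dtype=float32), 'z', np.float64(0.013))
post (685, 0.4047, -0.3013, 'R', 0.0181, 'mean', array([ 0.4061, -0.3012], dtype=float32), 'z', np.float64(0.0752))
dowel (90, 0.4046, -0.3012, 'R', 0.0058, 'mean', array([ 0.4059, -0.3012], dtype=float32), 'z', np.float64(0.086))
```

apply_moves(
  series=[
    [[-0.4, 3.8, 20], [0, 0, 0]],
    [[0, 0, 36], [0, 0, 0]],
    [[0, 0, 36], [0, 0, 0]],
    [[0, 0, 36], [0, 0, 0]],
    [[0, 0, 34], [0, 0, 0]],
    [[0, 0, 20], [0, 0, 0]],
    [[0, 0, 10], [0, 0, 0]],
    [[0, 0, 0], [0, 0, 0]],
    [[0, 0, 0], [0, 0, 0]],
  ],
)

```text
t: 11.28
tool_pos: [0.4057, -0.2996, 0.2218]
orientation: [-3.141, -0.002, 0.0]
force: [-0.6, 0.4, 0.4]
opening: 0.0929
gripper_force: 0.0
```

apply_moves(
  series=[
    [[0, 0, 0], [0, 0, 0]],
    [[0, 0, 0], [0, 0, 0]],
    [[0, 0, 0], [0, 0, 0]],
    [[0, 0, 0], [0, 0, 0]],
    [[0, 0, 0], [0, 0, 0]],
    [[0, 0, 0], [0, 0, 0]],
    [[0, 0, 0], [0, 0, 0]],
    [[0, 0, 0], [0, 0, 0]],
    [[0, 0, 0], [0, 0, 0]],
    [[0, 0, 0], [0, 0, 0]],
    [[0, 0, 0], [0, 0, 0]],
    [[0, 0, 0], [0, 0, 0]],
  ],
  claw=0,
)

```text
t: 12.28
tool_pos: [0.4052, -0.3003, 0.2213]
orientation: [3.142, -0.0, -0.0]
force: [-0.2, -1.1, -0.4]
opening: 0.0357
gripper_force: 40.0
```

apply_moves(
  series=[
    [[0, 0, -8], [0, 0, 0]],
    [[0, 0, -20], [0, 0, 0]],
    [[0, 0, -35], [0, 0, 0]],
    [[0, 0, -35], [0, 0, 0]],
    [[0, -15, -35], [0, 0, 0]],
    [[0, -30, -17], [0, 0, 0]],
    [[0, -36, 0], [0, 0, 0]],
    [[0, -36, 0], [0, 0, 0]],
    [[0, -36, 0], [0, 0, 0]],
    [[0, -36, 0], [0, 0, 0]],
    [[0, -36, 0], [0, 0, 0]],
    [[0, -36, 0], [0, 0, 0]],
  ],
)

```text
t: 13.28
tool_pos: [0.4046, -0.0375, 0.3717]
orientation: [-3.141, 0.001, -0.0]
force: [1.0, 0.7, -2.3]
opening: 0.0356
gripper_force: 40.0
```

apply_moves(
  series=[
    [[0, -36, 0], [0, 0, 0]],
    [[0, -36, 0], [0, 0, 0]],
    [[0, -36, 0], [0, 0, 0]],
    [[0, -36, 0], [0, 0, 0]],
    [[0, -36, 0], [0, 0, 0]],
    [[0, -36, 0], [0, 0, 0]],
    [[2, -36, 0], [0, 0, 0]],
    [[2, -36, 0], [0, 0, 0]],
    [[2, -36, 0], [0, 0, 0]],
    [[0, -20, 0], [0, 0, 0]],
    [[0, 0, 0], [0, 0, 0]],
    [[0, 0, 0], [0, 0, 0]],
  ],
)

```text
t: 14.28
tool_pos: [0.4108, 0.3057, 0.3712]
orientation: [3.141, 0.004, -0.002]
force: [-0.3, -0.1, -2.7]
opening: 0.0357
gripper_force: 40.0
```

```bash
python3 - <<'E'
from h import *
s,c,p,d,P,ok=wrist();P=P[ok]
x,y,z=s["tool_pos"];b=z-.2213;print(s["tool_pos"],"under",b)
print("tray lip",circ(P,x,y,.1,b+.013,b+.026,.075))
print("large lip",circ(P,.4117,.3194,.12,.038,.05,.095))
E
```

```text
[0.41075365 0.30570962 0.37120932] under 0.14990932154997066
tray lip (6758, 0.4109, 0.3059, 'R', 0.0748, 'mean', array([0.4397, 0.306 ], dtype=float32), 'z', np.float64(0.1691))
large lip (2834, 0.441, 0.3259, 'R', 0.0894, 'mean', array([0.4805, 0.3361], dtype=float32), 'z', np.float64(0.0395))
```

apply_moves(
  series=[
    [[0.8, -13.5, 0], [0, 0, 0]],
    [[0, 0, 0], [0, 0, 0]],
    [[0, 0, 12], [0, 0, 0]],
    [[0, 0, 12], [0, 0, 0]],
    [[0, 0, 4], [0, 0, 0]],
    [[0, 0, 0], [0, 0, 0]],
    [[0, 0, 0], [0, 0, 0]],
  ],
)

```text
t: 14.92
tool_pos: [0.4119, 0.3178, 0.3423]
orientation: [3.141, -0.001, -0.003]
force: [0.1, 0.2, -2.3]
opening: 0.0353
gripper_force: 40.0
```

```bash
python3 - <<'E'
from h import *
s,c,p,d,P,ok=wrist();P=P[ok]
x,y,z=s["tool_pos"];b=z-.2213;print(s["tool_pos"],"under",b)
print("tray lip",circ(P,x,y,.1,b+.013,b+.026,.075))
E
```

```text
[0.41187981 0.31777873 0.34233513] under 0.12103513126312532
tray lip (6925, 0.4117, 0.3179, 'R', 0.075, 'mean', array([0.4402, 0.3178], dtype=float32), 'z', np.float64(0.1403))
```

apply_moves(
  series=[
    [[0, -1.2, 0], [0, 0, 0]],
    [[0, 0, 0], [0, 0, 0]],
    [[0, 0, 4], [0, 0, 0]],
    [[0, 0, 4], [0, 0, 0]],
    [[0, 0, 4], [0, 0, 0]],
    [[0, 0, 3], [0, 0, 0]],
    [[0, 0, 2], [0, 0, 0]],
    [[0, 0, 1], [0, 0, 0]],
    [[0, 0, 0], [0, 0, 0]],
    [[0, 0, 0], [0, 0, 0]],
  ],
)

```text
t: 15.8
tool_pos: [0.4121, 0.3195, 0.3253]
orientation: [3.142, 0.0, -0.0]
force: [0.4, -0.1, -2.3]
opening: 0.0356
gripper_force: 40.0
```

apply_moves(
  series=[
    [[0, 0, 1.5], [0, 0, 0]],
    [[0, 0, 0.8], [0, 0, 0]],
    [[0, 0, 0.7], [0, 0, 0]],
    [[0, 0, 0.7], [0, 0, 0]],
    [[0, 0, 0], [0, 0, 0]],
    [[0, 0, 0], [0, 0, 0]],
  ],
)

```text
t: 16.3
tool_pos: [0.4121, 0.3196, 0.3223]
orientation: [-3.141, -0.0, -0.001]
force: [-1.6, -0.9, 4.5]
opening: 0.0352
gripper_force: 40.0
```

apply_moves(
  series=[
    [[0, 0, 0], [0, 0, 0]],
    [[0, 0, 0], [0, 0, 0]],
    [[0, 0, 0], [0, 0, 0]],
    [[0, 0, 0], [0, 0, 0]],
    [[0, 0, 0], [0, 0, 0]],
    [[0, 0, 0], [0, 0, 0]],
    [[0, 0, -20], [0, 0, 0]],
    [[0, 0, -40], [0, 0, 0]],
    [[0, 0, -40], [0, 0, 0]],
    [[0, 0, -30], [0, 0, 0]],
    [[0, 0, 0], [0, 0, 0]],
    [[0, 0, 0], [0, 0, 0]],
  ],
  claw=1,
)

```text
t: 17.3
tool_pos: [0.4125, 0.3198, 0.4544]
orientation: [-3.139, -0.0, -0.007]
force: [-0.6, 1.2, -1.1]
opening: 0.0929
gripper_force: 0.0
```

```bash
python3 - <<'E'
from h import *
s,c,p,d,P,ok=wrist();P=P[ok]
print(s["tool_pos"])
print("lip",circ(P,.412,.319,.1,.113,.126,.075));print("post",circ(P,.412,.319,.03,.165,.18,.018));print("dowel",circ(P,.412,.319,.02,.18,.193,.006));print("large",circ(P,.412,.319,.12,.04,.05,.095))
E
```

```text
[0.41251938 0.31979178 0.4543626 ]
lip (8540, 0.4115, 0.3199, 'R', 0.075, 'mean', array([0.4148, 0.3205], dtype=float32), 'z', np.float64(0.1139))
post (995, 0.4119, 0.3201, 'R', 0.018, 'mean', array([0.4136, 0.3199], dtype=float32), 'z', np.float64(0.1762))
dowel (131, 0.4117, 0.32, 'R', 0.006, 'mean', array([0.4133, 0.32  ], dtype=float32), 'z', np.float64(0.1872))
large (1100, 0.4119, 0.3194, 'R', 0.0952, 'mean', array([0.4685, 0.3176], dtype=float32), 'z', np.float64(0.0459))
```

apply_moves(
  series=[
    [[9, 18, 0], [0, 0, 0]],
    [[17, 34, 0], [0, 0, 0]],
    [[17, 34, 0], [0, 0, 0]],
    [[17, 34, 0], [0, 0, 0]],
    [[17, 34, 0], [0, 0, 0]],
    [[17, 34, 0], [0, 0, 0]],
    [[17, 34, 0], [0, 0, 0]],
    [[17, 34, 0], [0, 0, 0]],
    [[17, 34, 0], [0, 0, 0]],
    [[17, 34, 10], [0, 0, 0]],
    [[17, 34, 10], [0, 0, 0]],
    [[17, 34, 10], [0, 0, 0]],
  ],
)

```text
t: 18.35
tool_pos: [0.6082, -0.0743, 0.4188]
orientation: [-3.141, 0.0, 0.005]
force: [0.0, 0.5, -0.1]
opening: 0.0929
gripper_force: 0.0
```

apply_moves(
  series=[
    [[16, 32, 10], [0, 0, 0]],
    [[8, 18, 10], [0, 0, 0]],
    [[0, 0, 0], [0, 0, 0]],
    [[0, 0, 0], [0, 0, 0]],
    [[0, 0, 0], [0, 0, 0]],
  ],
)

```text
t: 18.77
tool_pos: [0.6317, -0.1219, 0.4002]
orientation: [-3.14, -0.0, 0.004]
force: [0.1, 0.6, 0.1]
opening: 0.0929
gripper_force: 0.0
```

```bash
python3 - <<'E'
from h import *
s,c,p,d,P,ok=wrist("w3.png");P=P[ok]
print(s["tool_pos"])
print("lip",circ(P,.632,-.122,.068,.012,.03,.055));print("post",circ(P,.632,-.122,.03,.05,.065,.018));print("dowel",circ(P,.632,-.122,.02,.065,.08,.006))
print("knob",circ(P,.463,.003,.03,.03,.055,.0185))
E
```

```text
[ 0.63166343 -0.1218653   0.40020454]
lip (3598, 0.6313, -0.1242, 'R', 0.055, 'mean', array([ 0.6334, -0.1241], dtype=float32), 'z', np.float64(0.0134))
post (673, 0.6311, -0.1246, 'R', 0.0181, 'mean', array([ 0.6327, -0.1244], dtype=float32), 'z', np.float64(0.0601))
dowel (86, 0.6314, -0.1244, 'R', 0.0057, 'mean', array([ 0.6325, -0.1244], dtype=float32), 'z', np.float64(0.071))
knob (187, 0.4689, -0.0088, 'R', 0.0138, 'mean', array([ 0.4736, -0.008 ], dtype=float32), 'z', np.float64(0.0409))
```

View pics/w3.png

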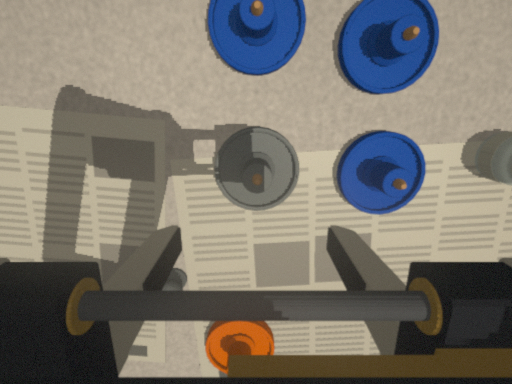

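The grey small tray (257,168) sits between the fingers, and the blue ones are clear of them.

apply_moves(
  series=[
    [[-0.3, 2.6, 20], [0, 0, 0]],
    [[0, 0, 36], [0, 0, 0]],
    [[0, 0, 36], [0, 0, 0]],
    [[0, 0, 36], [0, 0, 0]],
    [[0, 0, 30], [0, 0, 0]],
    [[0, 0, 18], [0, 0, 0]],
    [[0, 0, 8], [0, 0, 0]],
    [[0, 0, 0], [0, 0, 0]],
    [[0, 0, 0], [0, 0, 0]],
  ],
)

```text
t: 19.57
tool_pos: [0.6322, -0.1244, 0.219]
orientation: [3.141, 0.002, 0.002]
force: [-0.3, -0.6, 1.1]
opening: 0.0928
gripper_force: 0.0
```

apply_moves(
  series=[
    [[0, 0, 0], [0, 0, 0]],
    [[0, 0, 0], [0, 0, 0]],
    [[0, 0, 0], [0, 0, 0]],
    [[0, 0, 0], [0, 0, 0]],
    [[0, 0, 0], [0, 0, 0]],
    [[0, 0, 0], [0, 0, 0]],
    [[0, 0, 0], [0, 0, 0]],
    [[0, 0, 0], [0, 0, 0]],
    [[0, 0, 0], [0, 0, 0]],
    [[0, 0, 0], [0, 0, 0]],
    [[0, 0, 0], [0, 0, 0]],
    [[0, 0, 0], [0, 0, 0]],
  ],
  claw=0,
)

```text
t: 20.57
tool_pos: [0.6317, -0.1251, 0.2175]
orientation: [-3.142, 0.0, 0.0]
force: [0.1, 0.3, -0.6]
opening: 0.0353
gripper_force: 40.0
```

apply_moves(
  series=[
    [[0, 0, -8], [0, 0, 0]],
    [[0, 0, -20], [0, 0, 0]],
    [[0, 0, -37], [0, 0, 0]],
    [[0, 0, -38], [0, 0, 0]],
    [[0, 0, -38], [0, 0, 0]],
    [[0, 0, -38], [0, 0, 0]],
    [[-5, -10, -30], [0, 0, 0]],
    [[-13, -26, -16], [0, 0, 0]],
    [[-16, -32, 0], [0, 0, 0]],
    [[-16, -32, 0], [0, 0, 0]],
    [[-16, -32, 0], [0, 0, 0]],
    [[-16, -32, 0], [0, 0, 0]],
  ],
)

```text
t: 21.57
tool_pos: [0.5486, 0.0401, 0.4432]
orientation: [-3.141, 0.001, -0.001]
force: [0.8, -0.2, -1.1]
opening: 0.0354
gripper_force: 40.0
```

apply_moves(
  series=[
    [[-16, -32, 0], [0, 0, 0]],
    [[-16, -32, 0], [0, 0, 0]],
    [[-16, -32, 0], [0, 0, 0]],
    [[-16, -32, 0], [0, 0, 0]],
    [[-16, -32, 0], [0, 0, 0]],
    [[-16, -32, 0], [0, 0, 0]],
    [[-16, -32, 0], [0, 0, 0]],
    [[-16, -33, 0], [0, 0, 0]],
    [[-10, -23, 0], [0, 0, 0]],
    [[0, 0, 0], [0, 0, 0]],
    [[0, 0, 0], [0, 0, 0]],
  ],
)

```text
t: 22.48
tool_pos: [0.4109, 0.3199, 0.443]
orientation: [3.141, 0.005, 0.0]
force: [1.3, 0.3, -1.1]
opening: 0.0355
gripper_force: 40.0
```

```bash
python3 - <<'E'
from h import *
s,c,p,d,P,ok=wrist();P=P[ok]
x,y,z=s["tool_pos"];b=z-.2175;print(s["tool_pos"],"under",b)
print("tray lip",circ(P,x,y,.075,b+.013,b+.026,.055))
print("mid lip",circ(P,.4117,.32,.1,.116,.126,.075))
E
```

```text
[0.41092745 0.31987493 0.44297218] under 0.22547218305164965
tray lip (5152, 0.4111, 0.3201, 'R', 0.0549, 'mean', array([0.4284, 0.3206], dtype=float32), 'z', np.float64(0.2449))
mid lip (1254, 0.4144, 0.3198, 'R', 0.0746, 'mean', array([0.4589, 0.3201], dtype=float32), 'z', np.float64(0.1208))
```

Aligned to about 1 mm. Lower to 3 mm above home, check, then seat.

apply_moves(
  series=[
    [[0.7, 0, 8], [0, 0, 0]],
    [[0, 0, 14], [0, 0, 0]],
    [[0, 0, 6], [0, 0, 0]],
    [[0, 0, 4], [0, 0, 0]],
    [[0, 0, 4], [0, 0, 0]],
    [[0, 0, 4], [0, 0, 0]],
    [[0, 0, 3], [0, 0, 0]],
    [[0, 0, 2], [0, 0, 0]],
    [[0, 0, 1], [0, 0, 0]],
    [[0, 0, 0], [0, 0, 0]],
    [[0, 0, 0], [0, 0, 0]],
  ],
)

```text
t: 23.45
tool_pos: [0.4125, 0.319, 0.3969]
orientation: [-3.141, -0.0, -0.001]
force: [0.1, 1.1, -0.7]
opening: 0.0356
gripper_force: 40.0
```

apply_moves(
  series=[
    [[-0.5, -0.8, 1.2], [0, 0, 0]],
    [[0, 0, 1], [0, 0, 0]],
    [[0, 0, 0.7], [0, 0, 0]],
    [[0, 0, 0.6], [0, 0, 0]],
    [[0, 0, 0], [0, 0, 0]],
    [[0, 0, 0], [0, 0, 0]],
  ],
)

```text
t: 23.95
tool_pos: [0.412, 0.3197, 0.3934]
orientation: [-3.141, -0.0, -0.001]
force: [-0.0, 0.6, -0.7]
opening: 0.0354
gripper_force: 40.0
```

apply_moves(
  series=[
    [[0, 0, 0.5], [0, 0, 0]],
    [[0, 0, 0], [0, 0, 0]],
    [[0, 0, 0.5], [0, 0, 0]],
    [[0, 0, 0], [0, 0, 0]],
    [[0, 0, 0], [0, 0, 0]],
  ],
)

```text
t: 24.37
tool_pos: [0.4121, 0.3198, 0.3934]
orientation: [-3.141, 0.0, -0.002]
force: [-2.1, -1.7, 7.9]
opening: 0.0353
gripper_force: 40.0
```

apply_moves(
  series=[
    [[0, 0, 0], [0, 0, 0]],
    [[0, 0, 0], [0, 0, 0]],
    [[0, 0, 0], [0, 0, 0]],
    [[0, 0, 0], [0, 0, 0]],
    [[0, 0, 0], [0, 0, 0]],
    [[0, 0, 0], [0, 0, 0]],
    [[0, 0, -20], [0, 0, 0]],
    [[0, 0, -40], [0, 0, 0]],
    [[0, 0, -40], [0, 0, 0]],
    [[0, 0, -20], [0, 0, 0]],
    [[0, 0, 0], [0, 0, 0]],
    [[0, 0, 0], [0, 0, 0]],
  ],
  claw=1,
)

```text
t: 25.37
tool_pos: [0.4122, 0.3198, 0.5138]
orientation: [-3.14, -0.0, -0.004]
force: [0.6, -0.7, -0.3]
opening: 0.0931
gripper_force: 0.0
```

```bash
python3 - <<'E'
from h import *
s,c,p,d,P,ok=wrist();P=P[ok]
print(s["tool_pos"])
print("lip",circ(P,.412,.32,.075,.188,.201,.055));print("post",circ(P,.412,.32,.03,.225,.24,.018));print("dowel",circ(P,.412,.32,.02,.24,.254,.006));print("mid",circ(P,.412,.32,.1,.115,.126,.075))
E
```

```text
[0.41215382 0.31982142 0.51378552]
lip (4967, 0.4116, 0.3204, 'R', 0.0551, 'mean', array([0.4144, 0.3205], dtype=float32), 'z', np.float64(0.1894))
post (997, 0.4119, 0.32, 'R', 0.0182, 'mean', array([0.4137, 0.3202], dtype=float32), 'z', np.float64(0.2361))
dowel (136, 0.4117, 0.3202, 'R', 0.006, 'mean', array([0.4134, 0.3201], dtype=float32), 'z', np.float64(0.247))
mid (1004, 0.4118, 0.3202, 'R', 0.0747, 'mean', array([0.4494, 0.3196], dtype=float32), 'z', np.float64(0.1209))
```

apply_moves(
  series=[
    [[3, 18, 0], [0, 0, 0]],
    [[6, 35, 0], [0, 0, 0]],
    [[6, 35, 0], [0, 0, 0]],
    [[6, 35, 0], [0, 0, 0]],
    [[6, 35, 0], [0, 0, 0]],
    [[6, 35, 0], [0, 0, 0]],
    [[6, 35, 0], [0, 0, 0]],
    [[6, 30, 25], [0, 0, 0]],
    [[3, 30, 25], [0, 0, 0]],
    [[2, 30, 28], [0, 0, 0]],
    [[0, 0, 37], [0, 0, 0]],
    [[0, 0, 0], [0, 0, 0]],
  ],
)

```text
t: 26.42
tool_pos: [0.4592, 0.0004, 0.3872]
orientation: [-3.14, 0.005, 0.024]
force: [-1.2, 1.3, -1.4]
opening: 0.0931
gripper_force: 0.0
```

```bash
python3 - <<'E'
from h import *
s,c,p,d,P,ok=wrist("w4.png");P=P[ok]
print(s["tool_pos"])
print("knob",circ(P,.463,.003,.035,.022,.055,.0185));print("head",circ(P,.463,.003,.035,.036,.044,.0185));print("orange",circ(P,.36,-.08,.09,.015,.09,.055))
E
```

```text
[4.59173346e-01 4.19218065e-04 3.87247041e-01]
knob (782, 0.4602, -0.0009, 'R', 0.0189, 'mean', array([ 0.4628, -0.001 ], dtype=float32), 'z', np.float64(0.0476))
head (136, 0.4602, -0.0009, 'R', 0.0189, 'mean', array([ 0.4691, -0.0006], dtype=float32), 'z', np.float64(0.0403))
orange (1592, 0.3432, -0.098, 'R', 0.0552, 'mean', array([ 0.3494, -0.086 ], dtype=float32), 'z', np.float64(0.0204))
```

View pics/w4.png

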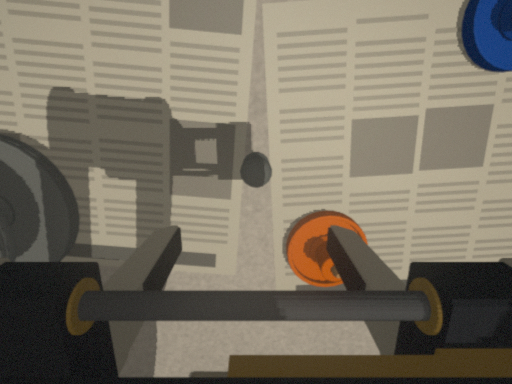

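The knob is at (256,169), and the orange decoy at (327,248) is far enough from the right finger.

apply_moves(
  series=[
    [[0.8, 1.4, 20], [0, 0, 0]],
    [[0, 0, 36], [0, 0, 0]],
    [[0, 0, 36], [0, 0, 0]],
    [[0, 0, 36], [0, 0, 0]],
    [[0, 0, 22], [0, 0, 0]],
    [[0, 0, 0], [0, 0, 0]],
    [[0, 0, 0], [0, 0, 0]],
    [[0, 0, 0], [0, 0, 0]],
  ],
)

```text
t: 27.13
tool_pos: [0.4641, 0.0007, 0.2499]
orientation: [3.141, 0.002, 0.005]
force: [0.6, 0.3, 1.0]
opening: 0.0927
gripper_force: 0.0
```

apply_moves(
  series=[
    [[-3.5, 1.5, 0], [0, 0, 0]],
    [[0, 0, 20], [0, 0, 0]],
    [[0, 0, 18], [0, 0, 0]],
    [[0, 0, 8], [0, 0, 0]],
    [[0, 0, 0], [0, 0, 0]],
    [[0, 0, 0], [0, 0, 0]],
    [[0, 0, 0], [0, 0, 0]],
  ],
)

```text
t: 27.72
tool_pos: [0.4601, -0.0013, 0.2027]
orientation: [3.141, 0.0, 0.003]
force: [-0.2, 0.5, -0.3]
opening: 0.093
gripper_force: 0.0
```

apply_moves(
  series=[
    [[0, 0, 0], [0, 0, 0]],
    [[0, 0, 0], [0, 0, 0]],
    [[0, 0, 0], [0, 0, 0]],
    [[0, 0, 0], [0, 0, 0]],
    [[0, 0, 0], [0, 0, 0]],
    [[0, 0, 0], [0, 0, 0]],
    [[0, 0, 0], [0, 0, 0]],
    [[0, 0, 0], [0, 0, 0]],
    [[0, 0, 0], [0, 0, 0]],
    [[0, 0, 0], [0, 0, 0]],
    [[0, 0, 0], [0, 0, 0]],
    [[0, 0, 0], [0, 0, 0]],
  ],
  claw=0,
  newtons=20,
)

```text
t: 28.72
tool_pos: [0.4592, -0.0012, 0.2011]
orientation: [-3.142, 0.0, 0.0]
force: [-0.5, -0.2, -0.5]
opening: 0.0363
gripper_force: 20.0
```

```bash
python3 - <<'E'
from h import *
s,c,p,d,P,ok=wrist("w5.png");P=P[ok]
x,y,z=s["tool_pos"];print(s["tool_pos"])
print("knob",circ(P,x,y,.021,.022,.055,.0185))
E
```

```text
[ 0.45923676 -0.00120524  0.20108474]
knob (3930, 0.4605, -0.0012, 'R', 0.0206, 'mean', array([ 0.4654, -0.0011], dtype=float32), 'z', np.float64(0.047))
```

apply_moves(
  series=[
    [[0, 0, -8], [0, 0, 0]],
    [[0, 0, -20], [0, 0, 0]],
    [[0, 0, -37], [0, 0, 0]],
    [[0, 0, -38], [0, 0, 0]],
    [[0, 0, -38], [0, 0, 0]],
    [[0, 0, -38], [0, 0, 0]],
    [[0, 0, -38], [0, 0, 0]],
    [[0, 0, -38], [0, 0, 0]],
    [[-2, -12, -30], [0, 0, 0]],
    [[-5, -30, 0], [0, 0, 0]],
    [[-5, -35, 0], [0, 0, 0]],
    [[-5, -35, 0], [0, 0, 0]],
  ],
)

```text
t: 29.77
tool_pos: [0.4418, 0.1115, 0.4878]
orientation: [-3.141, 0.003, -0.004]
force: [0.7, 0.8, -0.4]
opening: 0.0361
gripper_force: 20.0
```

apply_moves(
  series=[
    [[-5, -35, 0], [0, 0, 0]],
    [[-5, -35, 0], [0, 0, 0]],
    [[-5, -35, 0], [0, 0, 0]],
    [[-5, -35, 0], [0, 0, 0]],
    [[-5, -35, 0], [0, 0, 0]],
    [[-4, -24, 0], [0, 0, 0]],
    [[-2, -10, 0], [0, 0, 0]],
    [[0, 0, 0], [0, 0, 0]],
    [[0, 0, 0], [0, 0, 0]],
    [[0, 0, 0], [0, 0, 0]],
  ],
)

```text
t: 30.6
tool_pos: [0.4116, 0.3187, 0.4864]
orientation: [3.141, -0.001, 0.0]
force: [0.4, 0.2, -0.9]
opening: 0.0361
gripper_force: 20.0
```

```bash
python3 - <<'E'
from h import *
s,c,p,d,P,ok=wrist();P=P[ok]
x,y,z=s["tool_pos"];b=z-.2011;print(s["tool_pos"],"under",b)
print("knob",circ(P,x,y,.021,b+.022,b+.055,.0185))
print("small lip",circ(P,.4117,.32,.075,.191,.201,.055),"mid",circ(P,.4117,.32,.1,.116,.126,.075))
E
```

```text
[0.41159948 0.318676   0.48635694] under 0.28525693948395203
knob (3934, 0.4131, 0.3187, 'R', 0.0205, 'mean', array([0.4178, 0.3187], dtype=float32), 'z', np.float64(0.3323))
small lip (2188, 0.4119, 0.3202, 'R', 0.0549, 'mean', array([0.4262, 0.3204], dtype=float32), 'z', np.float64(0.1957)) mid (1104, 0.4119, 0.32, 'R', 0.0748, 'mean', array([0.4515, 0.3193], dtype=float32), 'z', np.float64(0.1209))
```

apply_moves(
  series=[
    [[-0.8, -1.3, 8], [0, 0, 0]],
    [[0, 0, 14], [0, 0, 0]],
    [[0, 0, 6], [0, 0, 0]],
    [[0, 0, 4], [0, 0, 0]],
    [[0, 0, 4], [0, 0, 0]],
    [[0, 0, 4], [0, 0, 0]],
    [[0, 0, 3], [0, 0, 0]],
    [[0, 0, 2], [0, 0, 0]],
    [[0, 0, 1], [0, 0, 0]],
    [[0, 0, 0], [0, 0, 0]],
    [[0, 0, 0], [0, 0, 0]],
  ],
)

```text
t: 31.57
tool_pos: [0.4105, 0.3212, 0.4404]
orientation: [-3.141, -0.0, -0.0]
force: [-0.1, -0.3, -0.5]
opening: 0.0361
gripper_force: 20.0
```

Underside at 0.239, about 3 mm above home with no contact yet.

apply_moves(
  series=[
    [[0.3, 0.9, 1.2], [0, 0, 0]],
    [[0, 0, 0.8], [0, 0, 0]],
    [[0, 0, 0.6], [0, 0, 0]],
    [[0, 0, 0.5], [0, 0, 0]],
    [[0, 0, 0.4], [0, 0, 0]],
    [[0, 0, 0], [0, 0, 0]],
    [[0, 0, 0], [0, 0, 0]],
  ],
)

```text
t: 32.15
tool_pos: [0.4108, 0.3202, 0.4371]
orientation: [-3.141, 0.0, -0.001]
force: [0.0, -0.2, 3.1]
opening: 0.0363
gripper_force: 20.0
```

apply_moves(
  series=[
    [[0, 0, 0], [0, 0, 0]],
    [[0, 0, 0], [0, 0, 0]],
    [[0, 0, 0], [0, 0, 0]],
    [[0, 0, 0], [0, 0, 0]],
    [[0, 0, 0], [0, 0, 0]],
    [[0, 0, 0], [0, 0, 0]],
    [[0, 0, -20], [0, 0, 0]],
    [[0, 0, -35], [0, 0, 0]],
    [[0, 0, -35], [0, 0, 0]],
    [[0, 0, -20], [0, 0, 0]],
    [[0, 0, 0], [0, 0, 0]],
    [[0, 0, 0], [0, 0, 0]],
  ],
  claw=1,
)

```text
t: 33.15
tool_pos: [0.4109, 0.3203, 0.5481]
orientation: [-3.14, -0.0, -0.004]
force: [0.8, 0.4, 0.1]
opening: 0.0926
gripper_force: 0.0
```

```bash
python3 - <<'E'
from h import *
s,c,p,d,P,ok=wrist();P=P[ok]
print(s["tool_pos"])
print("knob",circ(P,.412,.32,.03,.262,.3,.0185),"top",P[(np.hypot(P[:,0]-.412,P[:,1]-.32)<.02)][:,2].max())
print("small",circ(P,.412,.32,.075,.188,.201,.055))
p,_=robot.read_camera("side");cv2.imwrite("pics/s2.png",p)
E
```

```text
[0.41089922 0.32028207 0.54813516]
knob (1236, 0.4123, 0.3206, 'R', 0.0189, 'mean', array([0.4151, 0.3205], dtype=float32), 'z', np.float64(0.2835)) top 0.477114151382631
small (3673, 0.4116, 0.3204, 'R', 0.055, 'mean', array([0.4184, 0.3209], dtype=float32), 'z', np.float64(0.1898))
```

View pics/s2.png

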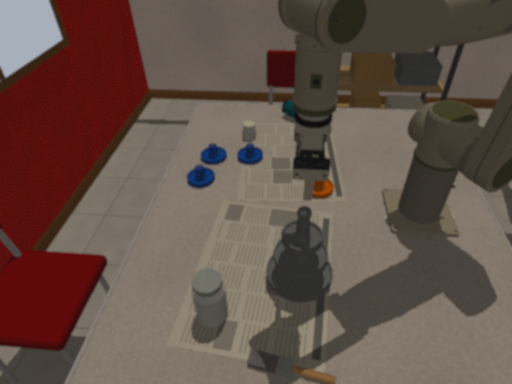

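The side view shows the stand complete at (299,262) with the knob on top at (304,215). The gripper is clear and the bystanders haven't moved. The knob's crown sits 236 mm higher than it did on the table, so it is fully home.

```bash
python3 -c "
from plant import robot
print(robot.close_job())"
```

```text
the job is handed in; nothing more can be done
None
```

The three-tier stand is assembled on the turntable, with each part lowered fully home in the order asked, nothing else disturbed, and the job handed in at about 33 s of the 115 s allowed.

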